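# Re-seat the gaping rings of a lever arch file

## Robot

A 6-joint arm with a two-finger parallel gripper is mounted at the origin on the work surface. World frame = base frame: x ahead of the robot, y to its left, z up, the work surface at z = 0. Lengths are in m, angles in rad, forces in N, time in s.
With the tool pointing down it reaches from about 0.325 to 0.775 m from the base axis. Payload 9.3 kg.
Tool frame: the origin (TCP) lies at the very end of the fingers, on their centre line; the grasp point (between the pads) lies 19 mm behind it (env.tcp_to_grasp is the distance from the TCP to the grasp point, in m); z points along the fingers, y is the line along which they close (so a half turn about z gives the same grasp; the last joint's range is limited). The gripper opens to 85 mm and grips with 20 to 120 N. Pads are 22 mm wide; open, the fingers measure 114 mm over their backs; the gripper's body (76 mm by 85 mm) begins 54 mm behind the grasp point. The pads swing forward as they close: fully open they stand 13 mm farther back than shut.
Start: joints at [-1.503, 0.259, 0.021, 1.334, 0, 1.418], TCP at [0.12, -0.537, 0.231] pointing down, gripper open.
Joint ranges: [-3.04, 3.04], [-0.91, 1.82], [-1.04, 1.36], [-1.92, 1.95], [-1.52, 1.45], [-3.14, 3.14]. Speed limits (rad/s): [2.22, 2.22, 2.79, 3.14, 3.14, 3.14].

## Interface

Orientations are given as a unit quaternion [w, x, y, z].
In Python, from station import readout, snapshot, order, env gives the robot as it stands.
- The arm moves only by the tool carry_out, never from a script. Its argument "targets" is a list of rows, each an object of numbers: "x", "y", "z": the shift along the tool's x, y, z scaled (see below); "roll": the turn about the tool's z scaled (see below); "grip": the opening, from -1 (shut) to 1 (fully open). In form: [{"x": .., "y": .., "z": .., "roll": .., "grip": ..}, ...]. A call has 1 to 8 rows; each row shifts and turns the commanded pose from where the row before left it, along the tool's axes as they then stand; what a row does not reach is not made up. The controller multiplies each number of a shift by 20 cm and each number of a turn by 60 degrees. A row lasts 1/12 s, in which the tool goes at most 41.7 mm and 7.16 degrees, less where a joint would pass 70% of its speed; a pose out of reach is approached as far as the arm can. A call with a number of a shift or a turn outside -1 to 1 is refused whole. A call with a gripper value outside its range is refused whole. The fingers move at their own pace and stop on an object; "force" is the grip in N (left out, the last holds). Time passes only in rows, so rows that do not move let the fingers close. It gives the time, the measured TCP pose, the force, the opening and the grip force at its end, in the units of the state.
- readout.read_state(): the state, without advancing time (a new reading comes with each control period).
- snapshot(name): name is "side" or "top"; returns a dict with "image" (384x512x3 uint8, blue, green, red), "fx", "fy", "cx", "cy" (pixels), "k1" (the pictures are not rectified: a ray, as slopes to the right and down, at radius r is drawn at 1 + k1 r^2 times it, then the intrinsics apply), "rvec" (rotation vector, rad) and "tvec" (3), from world to camera coordinates, as OpenCV has them. Camera axes: x right, y down, z forward; pixel columns grow to the right and rows downward; lengths in m; the calibration is good to about 2 mm. A picture is of the moment at which its call begins. There is no depth.
- order.sign_off(): hands the job in; it is judged then, once.
The state is a dict: "clock": time; "q": joint angles; "joint_vel": joint speeds; "joint_torque": joint torques, N m; "eef_pos": TCP position; "eef_rot": TCP orientation; "contact_force": force on the tool from outside, world axes, zero at the start; "torque": the same for the moment, N m; "width": finger opening in m; "grasp_force": force on a finger pad.
Only numpy, scipy, OpenCV 4.12 (cv2) and the standard library are available. Lean on these libraries where they do the work, as an engineer would, in place of code of your own. Each camera call takes 0.05 s, during which the arm holds its last target. There are 200 camera calls.

## Task

Two small lever arch files lie on the lab bench; the lever of one was left partly up, so its rings gape. Lift that lever all the way up so that the rings swing wide open, then press it fully down so that they close properly, and let go. Leave the other file's lever down as it is.

Things in the scene. Friction and masses are not known exactly. Their poses are not given: they have to be found in the camera images.
- file_lever (a joint): Lever of the gaping file, rad: 0 = fully down, rings closed (end stop); 1.15 = fully up, rings wide open (end stop). Starts partly up, at 0.3 to 0.55. A stiff hinge that stays where it is left; about 3 N at the tip moves it. The two rings are geared to it: they swing away from their posts as it rises and close on them as it comes down.
- file_lever_tip (a point): Centre of the lever's finger piece: a steel roller, 14 mm in diameter, 18 mm long, axis parallel to the hinge axis, at the free end of a narrow steel lever (12 mm wide). Pinched over its ends from above, it can turn in the grip. 77 mm from the hinge axis; 40 mm above the bench when the lever is down, over a board whose top is 6 mm above the bench. Its axes turn with the lever.
- file_hinge (a point): Centre of its hinge, 24 mm above the bench, with the file's axes (z up, y along the hinge; lever points to -x when down). At lever value q the tip is at (-0.0767 cos(q+0.21), 0, 0.0767 sin(q+0.21)) m in them. The file stays fixed: board 280 (x) by 210 mm; paper 14 mm high on the lever's -y side; rings at x = +20 and +100 mm, 60 mm high, 80 when open.
- other_lever (a joint): Lever of the other, identical file on the bench; it starts at 0 (fully down, rings closed) and is to be left down.

How it is judged:
By the outcome, as a careful person would: the job done as asked, in the order asked, and still so for the second after the job is handed in, with the robot touching nothing.
It also fails if it takes over 35 s, if anything falls off the work surface, if the arm or the gripper's body presses on something with over 40 N, if the wrist force passes 120 N, or if a joint passes its speed limit or range.

## Working session

There is one attempt and no reset: what is moved stays moved. The work goes in short steps, Python scripts to look and compute and a tool call to move; the robot and the scene stay as the last step left them, time stands still between calls to the robot, and variables do not carry over. Pictures are saved under pics/ and viewed, at most 10 in all, crops included, and the job is handed in when it is done.

Besides the shell and the picture viewer there is one more tool, called after "Request:" as name([rows], argument=value, ...), one row to a line, values as JSON. carry_out: Moves the arm, as the interface text tells. Its arguments: {"type":"object","properties":{"targets":{"type":"array"},"force":{"type":"number"}},"required":["targets"]}

```bash
mkdir -p pics
cat > h.py <<'E'
import numpy as np, cv2
from station import readout, snapshot, order, env
def cam(s):
    K=np.array([[s['fx'],0,s['cx']],[0,s['fy'],s['cy']],[0,0,1.]]);return K,np.array([s['k1'],0,0,0,0.])
def ray(s,p):
    K,d=cam(s);u=cv2.undistortPoints(np.array([[p]],float),K,d)[0,0]
    R=cv2.Rodrigues(np.array(s['rvec'],float))[0];t=np.array(s['tvec'],float).ravel()
    v=R.T@np.array([u[0],u[1],1]);return -R.T@t,v/np.linalg.norm(v)
def tri(s1,p1,s2,p2):
    a,u=ray(s1,p1);b,v=ray(s2,p2);k=np.linalg.lstsq(np.c_[u,-v],b-a,rcond=None)[0]
    P,Q=a+k[0]*u,b+k[1]*v;return (P+Q)/2,np.linalg.norm(P-Q)
def atz(s,p,z):
    a,u=ray(s,p);return a+u*(z-a[2])/u[2]
def proj(s,P):
    K,d=cam(s);return cv2.projectPoints(np.array(P,float).reshape(-1,3),np.array(s['rvec'],float),np.array(s['tvec'],float),K,d)[0].reshape(-1,2)
E
python3 - <<'E'
from h import *
import pickle
for n in("side","top"):
    s=snapshot(n);pickle.dump(s,open(n+'.pkl','wb'));cv2.imwrite(f'pics/{n}0.png',cv2.resize(s['image'],(800,600),interpolation=cv2.INTER_CUBIC))
    print(n,ray(s,(256,192)))
print(readout.read_state())
E
```

```text
side (array([ 0.42063536, -0.74644668,  0.74111553]), array([ 0.10734966,  0.75712326, -0.64439151]))
top (array([0.35523271, 0.02136251, 0.94606316]), array([ 0.19669464,  0.02559854, -0.98013057]))
{'clock': 0.1, 'q': array([-1.50257490e+00,  2.59159463e-01,  2.08322553e-02,  1.33371899e+00,
       -6.87404571e-06,  1.41817584e+00]), 'joint_vel': array([ 0.0003824 , -0.00241133,  0.00138966,  0.00179459, -0.00043946,
        0.00020696]), 'joint_torque': array([ 5.48826109e-03, -5.56697023e+01,  3.45070481e+01,  1.16281986e-02,
       -2.00592640e-04,  1.00890372e-05]), 'eef_pos': array([ 0.12044269, -0.53638465,  0.2307117 ]), 'eef_rot': array([-6.24523324e-04,  9.93909604e-01,  1.10196682e-01,  2.29301606e-05]), 'contact_force': array([ 0.19142744, -0.19331719,  0.15184452]), 'torque': array([ 0.01456681, -0.03948753, -0.07207474]), 'grasp_force': 0.0, 'width': 0.08569253671034699}
```

View pics/side0.png

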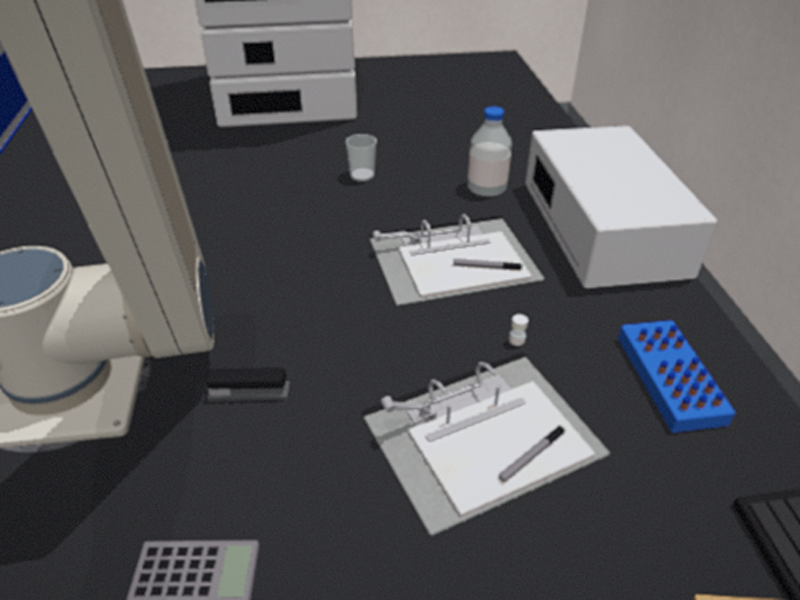

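View pics/top0.png

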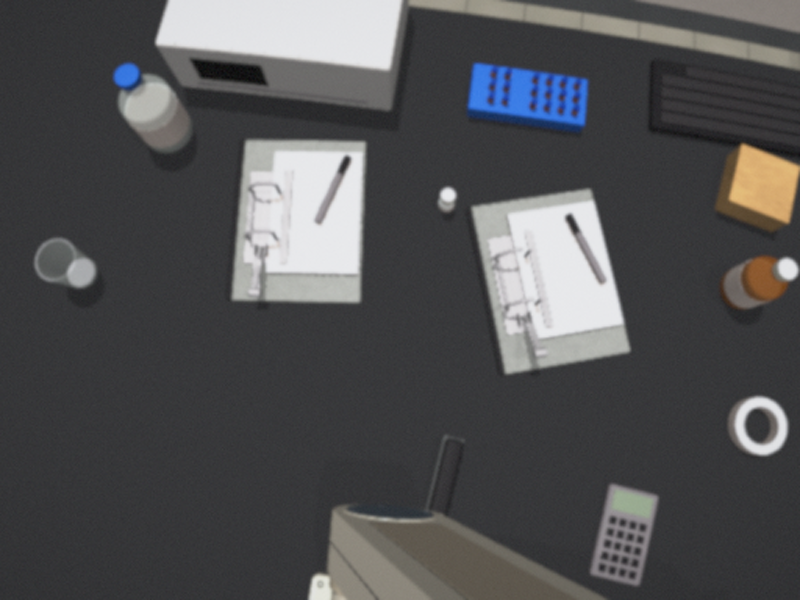

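The near file (side view around 480,440; top view around 550,280) has its rings swung off their posts. Its lever tip is at about (388,402) in the side view and (541,352) in the top view, and the far file looks closed. I'll enlarge both.

Run:
```python
from h import *
import pickle
a=pickle.load(open('side.pkl','rb'))['image'];b=pickle.load(open('top.pkl','rb'))['image']
f=lambda im,x,y,w,h,k:cv2.resize(im[y:y+h,x:x+w],None,fx=k,fy=k,interpolation=cv2.INTER_CUBIC)
# side crop 230..330 x 225..300, top crop 295..395 x 145..220 ; k=4 -> stacked
cv2.imwrite('pics/c0.png',np.hstack([f(a,230,225,80,120,5),f(b,295,120,80,120,5)]))
```

```text
(no output)
```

View pics/c0.png

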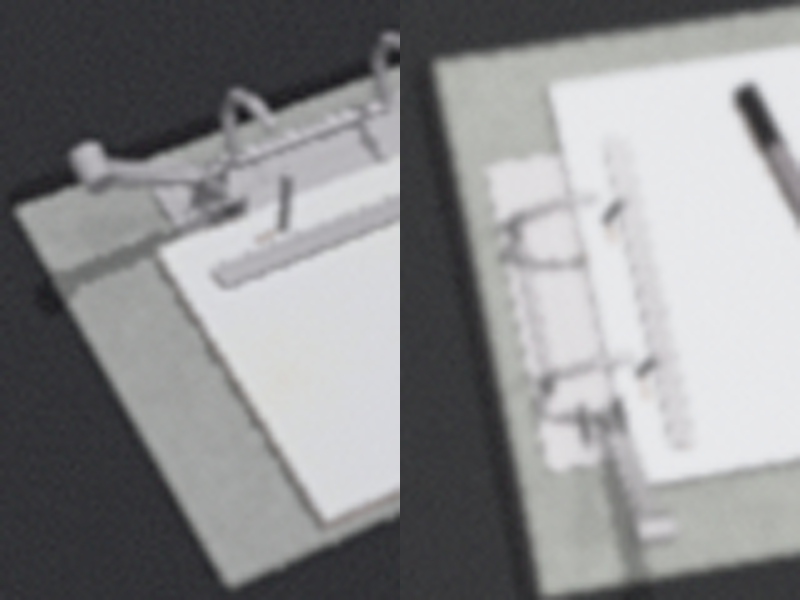

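Run:
```python
from h import *
import pickle
S=pickle.load(open('side.pkl','rb'));T=pickle.load(open('top.pkl','rb'))
k=1.5625
C=[atz(T,(x/k,y/k),.006) for x,y in[(472,206),(590,190),(630,352),(505,374)]]
Cs=[atz(S,(x/k,y/k),.006) for x,y in[(365,418),(527,360),(607,453),(434,531)]]
print(np.round(C,4));print(np.round(Cs,4))
o=[np.linalg.norm(C[i]-C[i-1]) for i in range(4)];print(o)
tip,e=tri(S,(247.4,258),T,(346.4,225.2));print('tip',tip,e)
h,e=tri(S,(272.2,263.2),T,(336.5,203.5));print('hinge',h,e)
d=(C[1]-C[2])+(C[0]-C[3]);print('yaw top',np.arctan2(d[1],d[0]))
d=Cs[1]-Cs[0]+Cs[2]-Cs[3];print('yaw side',np.arctan2(d[1],d[0]))
d=h-tip;print(np.arctan2(d[1],d[0]),np.linalg.norm(d), np.arctan2(-d[2],np.hypot(d[0],d[1]))-.21)
```

```text
[[ 0.7178 -0.0492  0.006 ]
 [ 0.7764 -0.2433  0.006 ]
 [ 0.5127 -0.3289  0.006 ]
 [ 0.4507 -0.1333  0.006 ]]
[[ 0.4564 -0.1375  0.006 ]
 [ 0.7218 -0.0562  0.006 ]
 [ 0.7799 -0.2452  0.006 ]
 [ 0.5232 -0.3271  0.006 ]]
[np.float64(0.28006102839866426), np.float64(0.20271411542619996), np.float64(0.27722120008074874), np.float64(0.20523058028393776)]
tip [ 0.48382664 -0.17162613  0.07296829] 0.0008949307540145135
hinge [ 0.54073088 -0.15283875  0.02481262] 0.0015785932348390773
yaw top 0.3093477310379165
yaw side 0.3028939475624837
0.3188898201431077 0.07687669971577617 0.46692803077928846
```

The views agree to within 1.6 mm. The tip is at (0.484, −0.172, 0.073), the hinge at (0.541, −0.153, 0.025), the file yaw is about 0.31 and q is about 0.47. I'll align the fingers with the hinge axis and move above the roller.

Request:
carry_out([
  {"x":0,"y":0,"z":0,"roll":-0.085,"grip":0.0},
  {"x":0.15,"y":-0.08,"z":0,"roll":0,"grip":0.0},
  {"x":0.15,"y":-0.08,"z":0,"roll":0,"grip":0.0},
  {"x":0.15,"y":-0.08,"z":0,"roll":0,"grip":0.0},
  {"x":0.15,"y":-0.08,"z":0,"roll":0,"grip":0.0},
  {"x":0.15,"y":-0.08,"z":0,"roll":0,"grip":0.0},
  {"x":0.15,"y":-0.08,"z":0,"roll":0,"grip":0.0},
  {"x":0.15,"y":-0.08,"z":0,"roll":0,"grip":0.0},
], force=40)

```text
clock: 0.77
eef_pos: [0.287, -0.3645, 0.2311]
eef_rot: [-0.0, 0.988, 0.154, -0.0]
contact_force: [0.9, 0.1, 0.1]
width: 0.0426
grasp_force: 0.0
```

Request:
carry_out([
  {"x":0.15,"y":-0.08,"z":0,"roll":0,"grip":0.0},
  {"x":0.15,"y":-0.08,"z":0,"roll":0,"grip":0.0},
  {"x":0.15,"y":-0.08,"z":0,"roll":0,"grip":0.0},
  {"x":0.15,"y":-0.08,"z":0,"roll":0,"grip":0.0},
  {"x":0.15,"y":-0.08,"z":0,"roll":0,"grip":0.0},
  {"x":0.15,"y":-0.08,"z":0,"roll":0,"grip":0.0},
  {"x":0.15,"y":-0.08,"z":0,"roll":0,"grip":0.0},
  {"x":0,"y":0,"z":0,"roll":0,"grip":0.0},
])

```text
clock: 1.43
eef_pos: [0.4549, -0.1916, 0.2309]
eef_rot: [-0.001, 0.988, 0.156, 0.0]
contact_force: [-1.3, 0.8, 0.1]
width: 0.0428
grasp_force: 0.0
```

```bash
cat > w.py <<'E'
from h import *
from scipy.spatial.transform import Rotation as Ro
s=readout.read_state();R=Ro.from_quat(np.roll(s['eef_rot'],-1)).as_matrix()
TIP=np.array([.4838,-.1716,.0730])
print('t',s['clock'],'pos',s['eef_pos'],'yaw',np.arctan2(R[1,0],R[0,0]),'w',s['width'],'F',s['contact_force'])
print('grasp->tip in tool mm',(R.T@(TIP-s['eef_pos'])+[0,0,env.tcp_to_grasp])*1e3,'units',(R.T@(TIP-s['eef_pos'])+[0,0,env.tcp_to_grasp])/.2)
E
python3 w.py
```

```text
t 1.4333 pos [ 0.45486382 -0.19156778  0.23088181] yaw 0.31398938822055295 w 0.04282848522321145 F [-1.25040987  0.8079437   0.11484733]
grasp->tip in tool mm [ 33.54537332  -9.8606242  176.62452721] units [ 0.16772687 -0.04930312  0.88312264]
```

Request:
carry_out([
  {"x":0.168,"y":-0.049,"z":0,"roll":0},
  {"x":0,"y":0,"z":0.18,"roll":0},
  {"x":0,"y":0,"z":0.18,"roll":0},
  {"x":0,"y":0,"z":0.18,"roll":0},
  {"x":0,"y":0,"z":0,"roll":0},
  {"x":0,"y":0,"z":0,"roll":0},
])

```text
validation failed for argument at $.ta...
```

```bash
python3 w.py
python3 - <<'E'
from h import *
a=snapshot('side')['image'];b=snapshot('top')['image']
f=lambda im,x,y,w,h,k:cv2.resize(im[y:y+h,x:x+w],None,fx=k,fy=k,interpolation=cv2.INTER_CUBIC)
cv2.imwrite('pics/c1.png',np.hstack([f(a,200,190,100,120,4),f(b,295,140,100,120,4)]))
E
```

```text
t 1.4333 pos [ 0.45486382 -0.19156778  0.23088181] yaw 0.31398938822055295 w 0.04282848522321145 F [-1.25040987  0.8079437   0.11484733]
grasp->tip in tool mm [ 33.54537332  -9.8606242  176.62452721] units [ 0.16772687 -0.04930312  0.88312264]
```

View pics/c1.png

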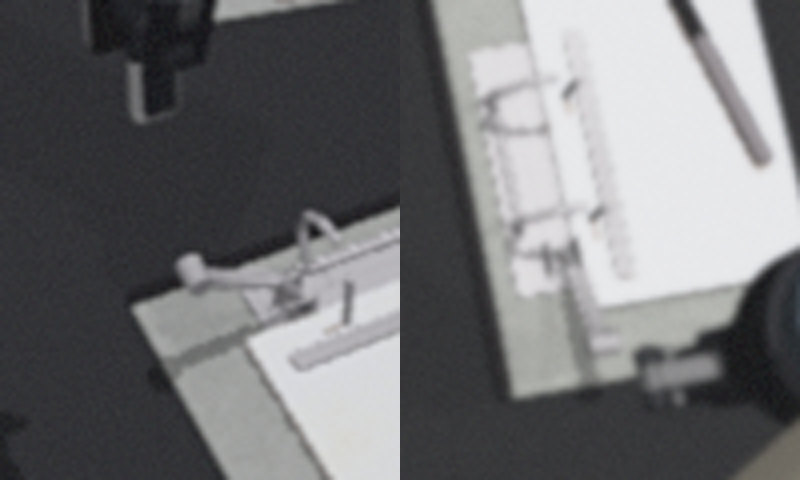

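The row was refused because it lacked "grip", so the arm didn't move. The picture shows the gripper still high and to one side of the roller (side crop 190,270; top crop 607,340). I'll send it again with grip values.

Request:
carry_out([
  {"x":0.168,"y":-0.049,"z":0,"roll":0,"grip":0.0},
  {"x":0,"y":0,"z":0.18,"roll":0,"grip":0.0},
  {"x":0,"y":0,"z":0.18,"roll":0,"grip":0.0},
  {"x":0,"y":0,"z":0.18,"roll":0,"grip":0.0},
  {"x":0,"y":0,"z":0,"roll":0,"grip":0.0},
  {"x":0,"y":0,"z":0,"roll":0,"grip":0.0},
])

```text
clock: 2.03
eef_pos: [0.4798, -0.1761, 0.1227]
eef_rot: [-0.001, 0.988, 0.154, -0.001]
contact_force: [-0.6, -1.0, 1.2]
width: 0.0428
grasp_force: 0.0
```

```bash
python3 w.py
python3 - <<'E'
from h import *
a=snapshot('side')['image'];b=snapshot('top')['image']
f=lambda im,x,y,w,h,k:cv2.resize(im[y:y+h,x:x+w],None,fx=k,fy=k,interpolation=cv2.INTER_CUBIC)
cv2.imwrite('pics/c2.png',np.hstack([f(a,200,190,100,120,4),f(b,295,140,100,120,4)]))
E
```

```text
t 2.0333 pos [ 0.4797945  -0.17605215  0.12271832] yaw 0.3084143825437663 w 0.042788069598567284 F [-0.60835509 -0.9618472   1.16797883]
grasp->tip in tool mm [ 5.29740236 -2.89810986 68.41232845] units [ 0.02648701 -0.01449055  0.34206164]
```

View pics/c2.png

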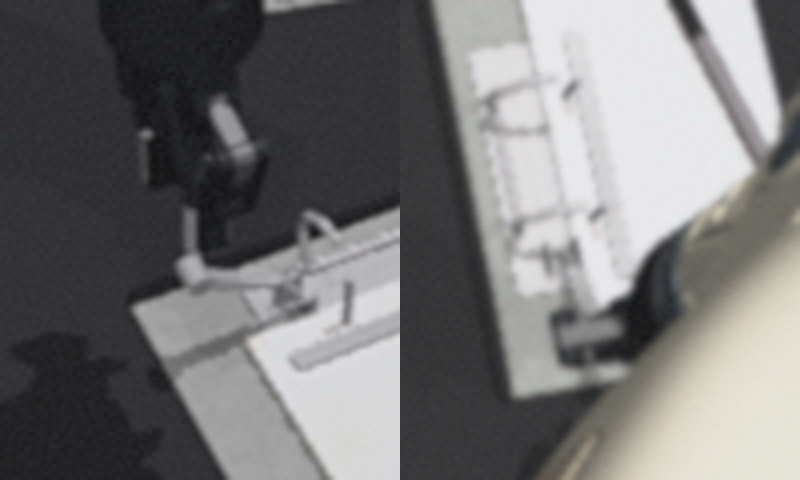

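Request:
carry_out([
  {"x":0.027,"y":-0.014,"z":0.05,"roll":0,"grip":0.0},
  {"x":0,"y":0,"z":0.1,"roll":0,"grip":0.0},
  {"x":0,"y":0,"z":0.1,"roll":0,"grip":0.0},
  {"x":0,"y":0,"z":0.1,"roll":0,"grip":0.0},
  {"x":0,"y":0,"z":0,"roll":0,"grip":0.0},
  {"x":0,"y":0,"z":0,"roll":0,"grip":0.0},
])

```text
clock: 2.63
eef_pos: [0.4857, -0.1713, 0.0537]
eef_rot: [-0.0, 0.988, 0.154, -0.0]
contact_force: [0.1, 0.2, 1.1]
width: 0.0428
grasp_force: 0.0
```

```bash
python3 w.py
```

```text
t 2.6333 pos [ 0.48570977 -0.17133532  0.05374205] yaw 0.30975958484550287 w 0.042782051758918915 F [0.09531025 0.20588609 1.09462751]
grasp->tip in tool mm [-1.9009932  -0.33280371 -0.55776007] units [-0.00950497 -0.00166402 -0.0027888 ]
```

Request:
carry_out([
  {"x":-0.008,"y":0,"z":0.005,"roll":0,"grip":-0.4},
  {"x":0,"y":0,"z":0,"roll":0,"grip":-0.5},
  {"x":0,"y":0,"z":0,"roll":0,"grip":-0.7},
  {"x":0,"y":0,"z":0,"roll":0,"grip":-1},
  {"x":0,"y":0,"z":0,"roll":0,"grip":-1},
  {"x":0,"y":0,"z":0,"roll":0,"grip":-1},
], force=40)

```text
clock: 3.13
eef_pos: [0.4835, -0.1707, 0.0532]
eef_rot: [-0.001, 0.988, 0.155, 0.0]
contact_force: [-2.7, 6.8, 3.8]
width: 0.017
grasp_force: 39.1
```

```bash
python3 w.py
```

```text
t 3.1333 pos [ 0.48351233 -0.17069172  0.05322589] yaw 0.31034865694397185 w 0.01701504227729697 F [-2.71181068  6.79660709  3.77175469]
grasp->tip in tool mm [ 0.00885878  0.91933553 -1.07568907] units [ 4.42938835e-05  4.59667767e-03 -5.37844535e-03]
```

Request:
carry_out([
  {"x":0.035,"y":0.003,"z":-0.037,"roll":0,"grip":-1},
  {"x":0.041,"y":0,"z":-0.035,"roll":0,"grip":-1},
  {"x":0.043,"y":0,"z":-0.026,"roll":0,"grip":-1},
  {"x":0.048,"y":0,"z":-0.022,"roll":0,"grip":-1},
  {"x":0.052,"y":0,"z":-0.015,"roll":0,"grip":-1},
  {"x":0.005,"y":0,"z":-0.001,"roll":0,"grip":-1},
  {"x":0,"y":0,"z":0,"roll":0,"grip":-1},
  {"x":0,"y":0,"z":0,"roll":0,"grip":-1},
])

```text
clock: 3.8
eef_pos: [0.5258, -0.1571, 0.0806]
eef_rot: [-0.001, 0.988, 0.155, -0.0]
contact_force: [-6.2, 9.4, 7.0]
width: 0.017
grasp_force: 39.8
```

```bash
cat > v.py <<'E'
from h import *
s=readout.read_state();g=s['eef_pos']+[0,0,env.tcp_to_grasp];H=np.array([.5407,-.1528,.0240]);y=.31
c=np.array([np.cos(y),np.sin(y)]);d=g-H;x=d[:2]@c
print('xf,yf,z',x,d[1]*c[0]-d[0]*c[1],d[2],'r',np.hypot(x,d[2]),'q',np.arctan2(d[2],-x)-.21,'F file',s['contact_force'][:2]@c,s['contact_force'],'w',s['width'],s['grasp_force'],s['clock'])
E
python3 v.py
python3 - <<'E'
from h import *
a=snapshot('side')['image'];b=snapshot('top')['image']
f=lambda im,x,y,w,h,k:cv2.resize(im[y:y+h,x:x+w],None,fx=k,fy=k,interpolation=cv2.INTER_CUBIC)
cv2.imwrite('pics/c3.png',np.hstack([f(a,220,190,100,120,4),f(b,295,120,100,120,4)]))
E
```

```text
xf,yf,z -0.015499964850455766 0.0004278221398432815 0.07529871269932267 r 0.07687746772976138 q 1.157785652764769 F file -2.993907446638744 [-6.15589404  9.40329746  7.04527687] w 0.01697152534251046 39.800257086753845 3.8
```

View pics/c3.png

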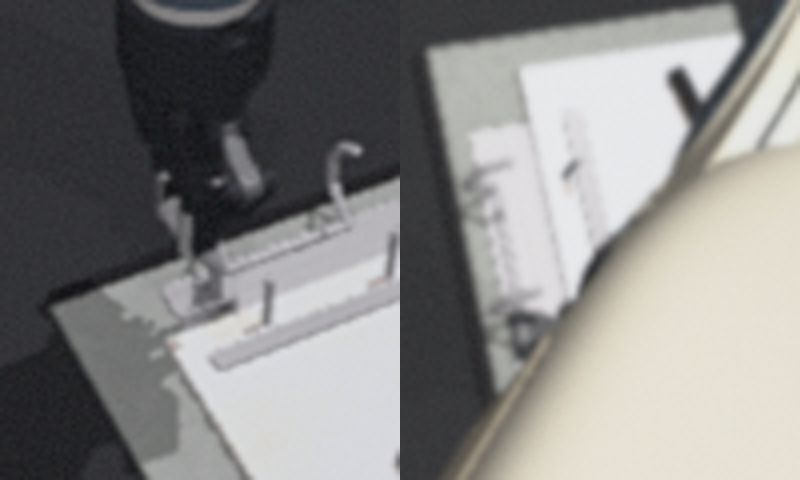

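The lever follows (side crop: far ring swung wide at 345,150, lever upright near 205,285). I'll push on until the end stop shows in the force.

Request:
carry_out([
  {"x":0.015,"y":0,"z":-0.003,"roll":0,"grip":-1},
  {"x":0.015,"y":0,"z":-0.002,"roll":0,"grip":-1},
  {"x":0,"y":0,"z":0,"roll":0,"grip":-1},
  {"x":0,"y":0,"z":0,"roll":0,"grip":-1},
])

```text
clock: 4.23
eef_pos: [0.5309, -0.1555, 0.0815]
eef_rot: [-0.001, 0.988, 0.155, -0.001]
contact_force: [-8.5, 7.8, 7.8]
width: 0.017
grasp_force: 39.2
```

```bash
python3 v.py
```

```text
xf,yf,z -0.0101742994805352 0.00047267121585045776 0.07620195234389751 r 0.07687817577792312 q 1.2280637806412398 F file -5.719802942499554 [-8.50327839  7.7957292   7.79335866] w 0.016954263057039703 39.15736377239227 4.2333
```

Request:
carry_out([
  {"x":0.015,"y":0,"z":-0.001,"roll":0,"grip":-1},
  {"x":0.015,"y":0,"z":-0.001,"roll":0,"grip":-1},
  {"x":0,"y":0,"z":0,"roll":0,"grip":-1},
  {"x":0,"y":0,"z":0,"roll":0,"grip":-1},
])

```text
clock: 4.57
eef_pos: [0.535, -0.1541, 0.0818]
eef_rot: [-0.001, 0.988, 0.154, -0.003]
contact_force: [-16.5, 4.1, 11.3]
width: 0.0169
grasp_force: 39.2
```

```bash
python3 v.py
python3 - <<'E'
from h import *
a=snapshot('side')['image'];b=snapshot('top')['image']
f=lambda im,x,y,w,h,k:cv2.resize(im[y:y+h,x:x+w],None,fx=k,fy=k,interpolation=cv2.INTER_CUBIC)
cv2.imwrite('pics/c4.png',np.hstack([f(a,250,210,65,60,9)]))
E
```

```text
xf,yf,z -0.005779501866610647 0.0004960893912628989 0.076518714708529 r 0.07673666882574072 q 1.28540890129357 F file -14.449437665231935 [-16.49794925   4.13728081  11.30883894] w 0.016920195440215696 39.23628866672516 4.5667
```

View pics/c4.png

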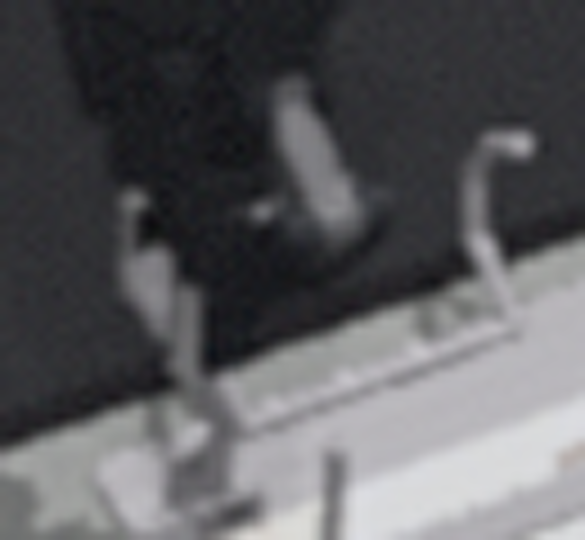

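Force along the push has reached 14 N, well above the roughly 3 N the hinge needs. One more small push will show whether it has stopped.

Request:
carry_out([
  {"x":0.015,"y":0,"z":0,"roll":0,"grip":-1},
  {"x":0,"y":0,"z":0,"roll":0,"grip":-1},
  {"x":0,"y":0,"z":0,"roll":0,"grip":-1},
])

```text
clock: 4.92
eef_pos: [0.5358, -0.1538, 0.0816]
eef_rot: [-0.001, 0.988, 0.154, -0.005]
contact_force: [-27.0, 0.3, 15.0]
width: 0.0168
grasp_force: 38.8
```

```bash
python3 v.py
```

```text
xf,yf,z -0.004975261321390538 0.0005608667343647793 0.076252064819546 r 0.07641420427159056 q 1.2956411206779879 F file -25.665439882555578 [-27.0311854    0.25328052  14.97254264] w 0.01684039867879464 38.84130120277405 4.9167
```

Force rose to 26 N for only 0.8 mm of travel, so this is the upper end stop. Next I'll unload and swing the lever down along its arc, keeping the grip.

Request:
carry_out([
  {"x":-0.025,"y":0,"z":0,"roll":0,"grip":-1},
  {"x":-0.059,"y":0,"z":0.018,"roll":0,"grip":-1},
  {"x":-0.055,"y":0,"z":0.026,"roll":0,"grip":-1},
  {"x":-0.05,"y":0,"z":0.035,"roll":0,"grip":-1},
  {"x":-0.044,"y":0,"z":0.043,"roll":0,"grip":-1},
  {"x":0,"y":0,"z":0,"roll":0,"grip":-1},
  {"x":0,"y":0,"z":0,"roll":0,"grip":-1},
])

```text
clock: 5.5
eef_pos: [0.495, -0.1669, 0.0571]
eef_rot: [-0.001, 0.988, 0.154, -0.001]
contact_force: [-6.5, 8.2, 5.5]
width: 0.0171
grasp_force: 46.3
```

```bash
python3 v.py
```

```text
xf,yf,z -0.047814245007361686 0.0004661741468369087 0.05184351989538682 r 0.07052625454940437 q 0.6158072727535073 F file -3.673209173859778 [-6.49136944  8.22379555  5.50838538] w 0.017063390757039578 46.32939040660858 5.5
```

Request:
carry_out([
  {"x":-0.036,"y":0,"z":0.05,"roll":0,"grip":-1},
  {"x":-0.028,"y":0,"z":0.054,"roll":0,"grip":-1},
  {"x":-0.013,"y":0,"z":0.036,"roll":0,"grip":-1},
  {"x":-0.008,"y":0,"z":0.033,"roll":0,"grip":-1},
  {"x":0,"y":0,"z":0,"roll":0,"grip":-1},
  {"x":0,"y":0,"z":0,"roll":0,"grip":-1},
])

```text
clock: 6.0
eef_pos: [0.4789, -0.1721, 0.0221]
eef_rot: [-0.002, 0.988, 0.154, -0.001]
contact_force: [-6.1, 6.6, 0.9]
width: 0.0169
grasp_force: 46.0
```

```bash
python3 v.py
python3 - <<'E'
from h import *
a=snapshot('side')['image']
f=lambda im,x,y,w,h,k:cv2.resize(im[y:y+h,x:x+w],None,fx=k,fy=k,interpolation=cv2.INTER_CUBIC)
cv2.imwrite('pics/c5.png',f(a,225,205,100,75,7))
E
```

```text
xf,yf,z -0.06470789929053253 0.000461129481861864 0.016773696721478958 r 0.06684660898129278 q 0.043638975446916556 F file -3.768464330197585 [-6.05655794  6.55414691  0.89627355] w 0.016907103125193976 45.9659081697464 6.0
```

View pics/c5.png

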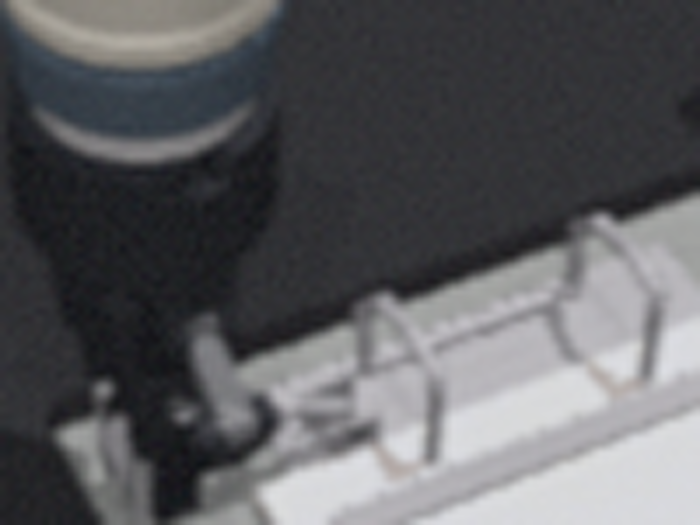

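The rings are nearly closed onto their posts (crop around 435,440 and 645,360). I'll press on to the lower stop.

Request:
carry_out([
  {"x":0,"y":0,"z":0.01,"roll":0,"grip":-1},
  {"x":0,"y":0,"z":0.01,"roll":0,"grip":-1},
  {"x":0,"y":0,"z":0,"roll":0,"grip":-1},
  {"x":0,"y":0,"z":0,"roll":0,"grip":-1},
])

```text
clock: 6.38
eef_pos: [0.4785, -0.1722, 0.0188]
eef_rot: [-0.001, 0.988, 0.154, -0.001]
contact_force: [-11.2, 6.7, 8.9]
width: 0.0171
grasp_force: 46.3
```

```bash
python3 v.py
```

```text
xf,yf,z -0.0651853265828246 0.00045764335451413743 0.013451882583649898 r 0.06655884574385137 q -0.00649309126015854 F file -8.602019513523047 [-11.18030217   6.70480138   8.86865801] w 0.017063004207682482 46.300989389419556 6.3833
```

Force is rising, but the stop isn't clear from it. I'll release, back off upward and look before pressing from the top with shut fingers.

Request:
carry_out([
  {"x":0,"y":0,"z":0,"roll":0,"grip":0.0},
  {"x":0,"y":0,"z":0,"roll":0,"grip":0.0},
  {"x":0,"y":0,"z":0,"roll":0,"grip":0.0},
  {"x":0,"y":0,"z":-0.1,"roll":0,"grip":0.0},
  {"x":0,"y":0,"z":-0.2,"roll":0,"grip":0.0},
  {"x":0,"y":0,"z":-0.2,"roll":0,"grip":0.0},
  {"x":0,"y":0,"z":0,"roll":0,"grip":-1},
  {"x":0,"y":0,"z":0,"roll":0,"grip":-1},
])

```text
clock: 7.05
eef_pos: [0.482, -0.1745, 0.1206]
eef_rot: [0.002, 0.988, 0.154, 0.002]
contact_force: [0.5, -0.2, -0.8]
width: 0.0193
grasp_force: 0.0
```

```bash
python3 v.py
python3 - <<'E'
from h import *
import pickle
s=snapshot('side');t=snapshot('top');pickle.dump((s,t),open('c6.pkl','wb'));a=s['image'];b=t['image']
f=lambda im,x,y,w,h,k:cv2.resize(im[y:y+h,x:x+w],None,fx=k,fy=k,interpolation=cv2.INTER_CUBIC)
cv2.imwrite('pics/c6.png',np.hstack([f(a,225,200,70,84,7),f(b,305,150,44,84,7)]))
H=np.array([.5407,-.1528,.024]);c=np.array([np.cos(.31),np.sin(.31),0])
for q in(0,.05,.1):
  P=H-c*.0767*np.cos(q+.21)+[0,0,.0767*np.sin(q+.21)];print(q,(proj(s,P)-[225,200])*7+3,P)
E
```

```text
xf,yf,z -0.06247208253665346 -0.0027618144682924305 0.11525962661332367 r 0.13110126858085405 q 0.8641067381025291 F file 0.3823474081075031 [ 0.47606223 -0.23281634 -0.77215746] w 0.019271366258083247 0.0 7.05
0 [[113.87758877 495.99817577]] [ 0.46926072 -0.17568396  0.03998887]
0.05 [[116.28850328 487.12380894]] [ 0.47011103 -0.17541159  0.04371808]
0.1 [[119.27087611 478.10469289]] [ 0.47113776 -0.1750827   0.047398  ]
```

View pics/c6.png

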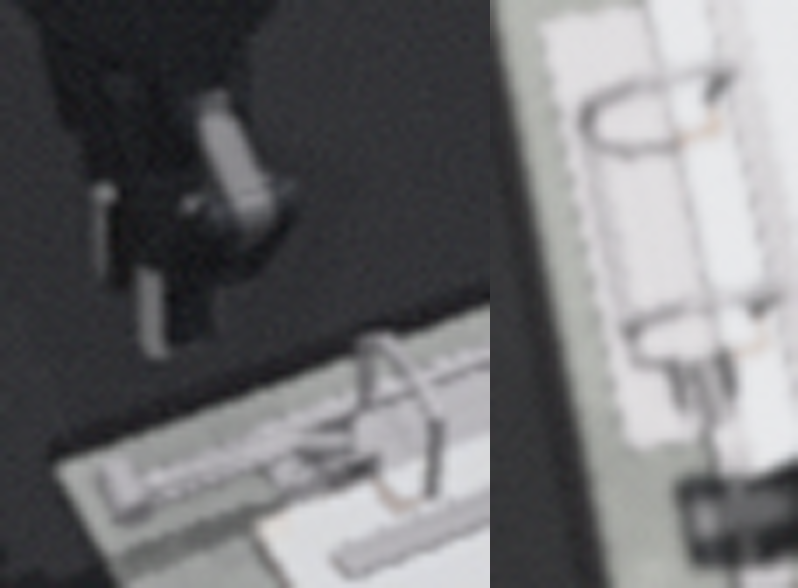

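Rings look closed on their posts. The roller is at about (122,485) in the side crop, close to the q≈0 prediction of (114,496). I'll press it from the top with shut fingers to make sure.

Request:
carry_out([
  {"x":-0.055,"y":-0.014,"z":0,"roll":0,"grip":-1},
  {"x":0,"y":0,"z":0.1,"roll":0,"grip":-1},
  {"x":0,"y":0,"z":0.1,"roll":0,"grip":-1},
  {"x":0,"y":0,"z":0.1,"roll":0,"grip":-1},
  {"x":0,"y":0,"z":0,"roll":0,"grip":-1},
  {"x":0,"y":0,"z":0,"roll":0,"grip":-1},
])

```text
clock: 7.65
eef_pos: [0.4677, -0.1738, 0.0567]
eef_rot: [-0.001, 0.988, 0.154, -0.002]
contact_force: [0.6, 0.4, 0.3]
width: 0.0001
grasp_force: 0.0
```

```bash
python3 v.py; python3 w.py | head -1
```

```text
xf,yf,z -0.0759148606128534 0.0023079014243570922 0.051412930784995294 r 0.09168617951344508 q 0.38529009258533364 F file 0.6900881003397248 [0.59502502 0.40459696 0.31792658] w 0.0001269003024320422 0.0 7.65
t 7.65 pos [ 0.46769968 -0.17376059  0.05671293] yaw 0.30962390457181155 w 0.0001269003024320422 F [0.59502502 0.40459696 0.31792658]
```

Request:
carry_out([
  {"x":0.018,"y":0.01,"z":0,"roll":0,"grip":-1},
  {"x":0,"y":0,"z":0.03,"roll":0,"grip":-1},
  {"x":0,"y":0,"z":0.02,"roll":0,"grip":-1},
  {"x":0,"y":0,"z":0.01,"roll":0,"grip":-1},
  {"x":0,"y":0,"z":0,"roll":0,"grip":-1},
  {"x":0,"y":0,"z":0,"roll":0,"grip":-1},
])

```text
clock: 8.15
eef_pos: [0.4736, -0.1753, 0.0468]
eef_rot: [0.001, 0.988, 0.154, 0.001]
contact_force: [-1.0, 1.1, 7.4]
width: 0.0001
grasp_force: 4.1
```

```bash
python3 v.py
```

```text
xf,yf,z -0.07075279431988943 -0.000999951983792581 0.041485283972218616 r 0.08201820950452525 q 0.32031578136144156 F file -0.5743559079368109 [-0.95506995  1.09876996  7.36747977] w 8.181073924330908e-05 4.0933819860219955 8.15
```

Request:
carry_out([
  {"x":0,"y":0,"z":0.01,"roll":0,"grip":-1},
  {"x":0,"y":0,"z":0.01,"roll":0,"grip":-1},
  {"x":0,"y":0,"z":0,"roll":0,"grip":-1},
  {"x":0,"y":0,"z":0,"roll":0,"grip":-1},
])

```text
clock: 8.48
eef_pos: [0.4739, -0.1757, 0.0458]
eef_rot: [0.002, 0.988, 0.154, 0.002]
contact_force: [-11.9, 5.4, 46.2]
width: -0.0001
grasp_force: 23.1
```

```bash
python3 v.py
```

```text
xf,yf,z -0.07059476901874942 -0.0014025629660226122 0.04051499967495025 r 0.08139463502880151 q 0.3110142589323951 F file -9.67778150534192 [-11.89503528   5.40964822  46.22837335] w -8.565855996395132e-05 23.109228014945984 8.4833
```

Hard stop: 46 N at a tip height of 45.8 mm, where the roller top should be when the lever is down. Measured travel between the stops was 60 mm in x, against 59 mm expected for the full 1.15 rad, which confirms that the upper stop was reached too. Now I'll back off.

Request:
carry_out([
  {"x":0,"y":0,"z":-0.02,"roll":0,"grip":-1},
  {"x":0,"y":0,"z":-0.1,"roll":0,"grip":-1},
  {"x":-0.1,"y":0,"z":-0.18,"roll":0,"grip":-1},
  {"x":-0.1,"y":0.1,"z":-0.15,"roll":0,"grip":-1},
  {"x":-0.1,"y":0.15,"z":0,"roll":0,"grip":-1},
  {"x":-0.1,"y":0.15,"z":0,"roll":0,"grip":-1},
  {"x":0,"y":0,"z":0,"roll":0,"grip":-1},
  {"x":0,"y":0,"z":0,"roll":0,"grip":-1},
])

```text
clock: 9.15
eef_pos: [0.4208, -0.2771, 0.132]
eef_rot: [0.0, 0.988, 0.153, 0.0]
contact_force: [0.6, 0.9, -0.5]
width: -0.0
grasp_force: 0.0
```

```bash
python3 v.py
python3 - <<'E'
from h import *
a=snapshot('side')['image']
cv2.imwrite('pics/c7.png',cv2.resize(a[130:310,225:385],None,fx=3.3,fy=3.3,interpolation=cv2.INTER_CUBIC))
E
```

```text
xf,yf,z -0.15210776150533953 -0.08183306333223432 0.1266507074035891 r 0.19793224294185824 q 0.4843277949068454 F file 0.8233453063708478 [ 0.58557909  0.87091021 -0.52150842] w -1.6306139964593656e-05 0.0 9.15
```

View pics/c7.png

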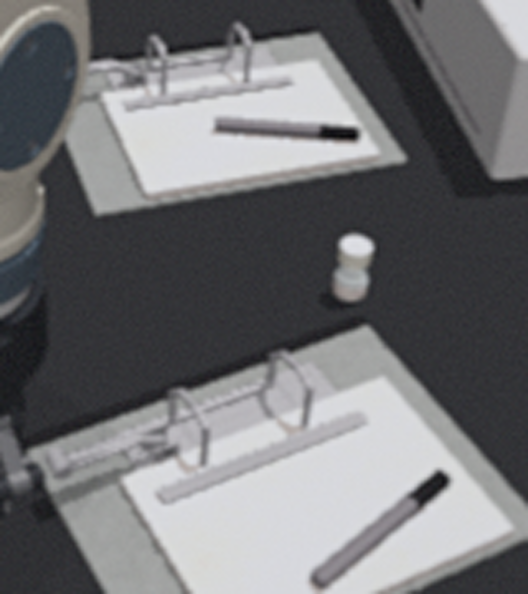

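The near file's rings are closed on their posts (crop 205,465 and 305,425) with the lever down at about (60,462). The far file is unchanged, and the arm touches nothing.

```bash
python3 -c "
from station import order;print(order.sign_off())"
```

```text
the job is handed in; nothing more can be done
None
```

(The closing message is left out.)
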